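# Treadle tool sanitiser on the vanity

## Task

Sanitise the glass nail file: gently lay it flat on the deck of the little white sanitiser, roughly centred and flush against both steel stops along the deck's rear edge, and let go of it. Then start the sanitiser by pressing the pedal under its front lip all the way down to its stop for a moment, and let the pedal spring back up. The file must stay flush, and the other loose things on the desk stay where they are.

Things in the scene. Friction and masses are not known exactly. Their poses are not given: they have to be found in the camera images.
- file: Loose glass nail file, a straight flat bar 170 x 24 x 8 mm (80 g), frosted with a clear green-tinted handle third. Origin at the centre of its underside, x along its length, y across its width, z up. Either long edge may go against the stops, either way round.
- sanitiser: White bench-shaped appliance fixed to the desk: deck plate 130 mm deep (x) by 250 mm wide (y), underside 112 and top 128 mm above the desk, on two side cheeks 12 mm thick at y = +-119 mm, open at front and rear. Origin on the desk under the deck's centre; x points from its front (pedal side) to its rear. Deck edges at x = -65 and +65 mm.
- stops (a point): Point on the deck top (128 mm above the desk), 36 mm behind deck centre, midway between the two steel stops, in the plane of their front faces; axes as sanitiser. The stops, 16 mm high and deep, run from y = 40 to 105 mm on either side; the 80 mm gap between them is open for a finger. A flush file has its long edge on x = 0, its centre at x = -12 mm.
- tread (a point): Centre of the pedal's ribbed tread (upper face), where to press: 95 mm from the hinge; while up, 53 mm above the desk, 9 mm behind the deck's front edge, 59 mm below its underside. The deck blocks a vertical gripper: tilt the tool 35 to 45 degrees, reaching forward and down under the lip. x runs up along the pedal, y along the hinge, z out of its face. Moves with the pedal.
- pedal (a joint): Pedal angle, rad: 0 = up (plate rising 0.30 rad towards the rear), 0.22 = down on its stop. Steel plate 130 x 85 x 6 mm; its hinge lies along the sanitiser's y, 145 mm in front of the deck's centre, 20 mm above the desk. A spring returns it; holding it on the stop takes about 12 N at the tread.
- pencil: Loose teal brow pencil 142 x 11 x 11 mm lying near the file, a bystander. Origin near its middle, on the underside; x along its length.
- blender_case: Loose domed makeup-blender case of hard silicone, 72 mm diameter, 58 mm high, a bystander. Origin at the centre of its underside.
- cream_jar: Loose white cream jar, 64 mm diameter, 50 mm high, a bystander. Origin at the centre of its underside.
- perfume: Loose amber perfume bottle, 52 mm diameter, 110 mm high, a bystander. Origin at the centre of its underside.
- compact: Loose black powder compact 75 x 75 x 18 mm, a bystander. Origin at the centre of its underside.
Not all that is in view belongs to the job. Of the things shaped like the file, the glass one is meant.

How it is judged:
By the outcome, as a careful person would: the job done as asked, in the order asked, and still so for the second after the job is handed in, with the robot touching nothing.
It also fails if it takes over 64 s, if anything falls off the work surface, if the arm or the gripper's body presses on something with over 40 N, if the wrist force passes 120 N, or if a joint passes its speed limit or range.

## Robot

A 7-joint arm with a two-finger parallel gripper is mounted at the origin on the work surface. World frame = base frame: x ahead of the robot, y to its left, z up, the work surface at z = 0. Lengths are in m, angles in rad, forces in N, time in s.
With the tool pointing down it reaches from about 0.4 to 0.85 m from the base axis. Payload 4.4 kg.
Tool frame: the origin (TCP) lies on the mounting face of the last link; the fingertips stand 199 mm ahead of it and the grasp point (between the pads) lies 180 mm ahead of it; z points along the fingers, y is the line along which they close (so a half turn about z gives the same grasp; the last joint's range is limited). The gripper opens to 94 mm and grips with 3 to 60 N. Pads are 16 mm wide; open, the fingers measure 119 mm over their backs; the gripper's body (75 mm by 177 mm) begins 78 mm behind the grasp point.
Start: joints at [-1.246, 0.628, 0.038, 1.517, -0.027, 0.996, -0.02], TCP at [0.248, 0.601, 0.405] pointing down, gripper open.
Joint ranges: [-3.06, 3.06], [-0.37, 2.12], [-1.25, 1.32], [0.18, 2.47], [-1.1, 4.24], [0.23, 1.98], [-2.94, 2.94]. Speed limits (rad/s): [2.57, 2.57, 3.14, 3.14, 3.14, 3.14, 3.14].

## Interface

Orientations are given as a rotation vector (axis times angle).
In Python, from plant import r gives the robot as it stands.
- The arm moves only by the tool move_arm, never from a script. Its argument "increments" is a list of rows, each an object of numbers: "claw": the opening, from -1 (shut) to 1 (fully open); "tx", "ty", "tz": the shift along the tool's x, y, z normalised to -1 to 1, where 1 is 0.05 m; "ax", "ay", "az": the turn, a rotation vector about the tool's x, y, z normalised to -1 to 1, where 1 is 6 degrees. In form: [{"claw": .., "tx": .., "ty": .., "tz": .., "ax": .., "ay": .., "az": ..}, ...]. A call has 1 to 12 rows; each row shifts and turns the commanded pose from where the row before left it, along the tool's axes as they then stand; what a row does not reach is not made up. A row lasts 1/8 s, in which the tool goes at most 62.5 mm and 10.7 degrees, less where a joint would pass 70% of its speed; a pose out of reach is approached as far as the arm can. A call with a number of a shift or a turn outside -1 to 1 is refused whole. A call with a gripper value outside its range is refused whole. The fingers move at their own pace and stop on an object; "grip_force" is the grip in N (left out, the last holds). Time passes only in rows, so rows that do not move let the fingers close. It gives the time, the measured TCP pose, the force, the opening and the grip force at its end, in the units of the state.
- r.sense(): the state, without advancing time (a new reading comes with each control period).
- r.grab_frame(name): name is "scene" or "top" or "wrist"; returns a dict with "pixels" (400x640x3 uint8, blue, green, red), "depth" (400x640 float32, m along the optical axis (not along the pixel's ray), 0 where there is no reading), "vertical_fov" (degrees; the focal length in pixels is half the picture's height over the tangent of half this angle, whatever the lens; pixels are square), "cx", "cy" (the principal point, pixels), "pose" (4x4, takes a point from camera to world coordinates). Camera axes: x right, y down, z forward; pixel columns grow to the right and rows downward; lengths in m; the calibration is good to about 2 mm. A picture is of the moment at which its call begins.
- r.job_done(): hands the job in; it is judged then, once.
The state is a dict: "time": time; "joint_positions": joint angles; "qvel": joint speeds; "tau": joint torques, N m; "tcp_pos": TCP position; "ee_rot": TCP orientation; "wrist_force": force on the tool from outside, world axes, zero at the start; "moment": the same for the moment, N m; "finger_gap": opening from 0.0 (shut) to 1.0 (fully open); "gripper_force": force on a finger pad.
Only numpy, scipy, OpenCV 4.12 (cv2) and the standard library are available. Lean on these libraries where they do the work, as an engineer would, in place of code of your own. Each camera call takes 0.05 s, during which the arm holds its last target. There are 200 camera calls.

## Working session

There is one attempt and no reset: what is moved stays moved. The work goes in short steps, Python scripts to look and compute and a tool call to move; the robot and the scene stay as the last step left them, time stands still between calls to the robot, and variables do not carry over. Pictures are saved under pics/ and viewed, at most 10 in all, crops included, and the job is handed in when it is done.

Besides the shell and the picture viewer there is one more tool, called after "Emit:" as name(argument=value, ...), one argument or row to a line, values as JSON. move_arm: Moves the arm, as the interface text tells. Scaled input: -1 to 1 covers 0.05 m each way for a shift and 6 degrees each way for a turn. Its arguments: {"type":"object","properties":{"increments":{"type":"array","items":{"type":"object","properties":{"claw":{"type":"number"},"tx":{"type":"number","minimum":-1,"maximum":1},"ty":{"type":"number","minimum":-1,"maximum":1},"tz":{"type":"number","minimum":-1,"maximum":1},"ax":{"type":"number","minimum":-1,"maximum":1},"ay":{"type":"number","minimum":-1,"maximum":1},"az":{"type":"number","minimum":-1,"maximum":1}}}},"grip_force":{"type":"number"}},"required":["increments"]}

```bash
mkdir -p pics; ls
cat > h.py <<'E'
import numpy as np, cv2
from plant import r
from scipy.spatial.transform import Rotation as R
def grab(n,tag):
    f=r.grab_frame(n); cv2.imwrite(f'pics/{tag}.png',f['pixels']); np.savez(f'pics/{tag}.npz',**f); return f
def load(tag): return np.load(f'pics/{tag}.npz')
def foc(f): return f['pixels'].shape[0]/2/np.tan(np.radians(float(f['vertical_fov']))/2)
def pt(f,u,v,z=None):
    """world point at pixel: from depth, or on plane height z"""
    F=foc(f); d=np.array([(u-f['cx'])/F,(v-f['cy'])/F,1.]); P=f['pose']
    if z is None: return P[:3,:3]@(d*float(np.median(f['depth'][int(v)-1:int(v)+2,int(u)-1:int(u)+2])))+P[:3,3]
    w=P[:3,:3]@d; return P[:3,3]+w*(z-P[2,3])/w[2]
E
python3 - <<'E'
from h import *
for n in('scene','top'):
    f=grab(n,n+'0'); print(n,f['pose'].round(3).tolist(),f['vertical_fov'],f['cx'],f['cy'])
a=cv2.imread('pics/scene0.png');b=cv2.imread('pics/top0.png')
s=r.sense();print(s)
E
```

```text
pics
scene [[0.864, 0.333, -0.379, 0.97], [0.504, -0.537, 0.676, -0.796], [0.022, -0.775, -0.632, 0.772], [0.0, 0.0, 0.0, 1.0]] 53.49986653073049 317.2627960726803 197.50975512537386
top [[0.028, -0.977, 0.211, 0.329], [-1.0, -0.026, 0.009, -0.084], [-0.003, -0.212, -0.977, 1.186], [0.0, 0.0, 0.0, 1.0]] 56.56193968171657 323.81701263351283 199.48820282240013
{'time': 0.1, 'joint_positions': array([-1.24577155,  0.62925255,  0.0384421 ,  1.51824794, -0.02701605,
        0.99631234, -0.02001357]), 'qvel': array([ 1.58951123e-03, -2.77540520e-03,  2.16906460e-05,  4.44384337e-04,
       -4.15987230e-04, -9.17004730e-04,  9.80268416e-04]), 'tau': array([ 2.82263034e-03, -5.50789261e+01,  1.14761341e+00, -1.87114745e+01,
       -5.21147414e-02,  1.92075415e-02,  7.41495842e-05]), 'tcp_pos': array([0.24748504, 0.60076227, 0.40385287]), 'ee_rot': array([-6.09972744e-01, -3.08147115e+00,  2.62374526e-03]), 'wrist_force': array([-0.2121297 ,  0.69646165, -0.3361616 ]), 'moment': array([ 0.02302777,  0.01483994, -0.01442951]), 'gripper_force': 0.0, 'finger_gap': 0.9998336838184934}
```

View pics/scene0.png

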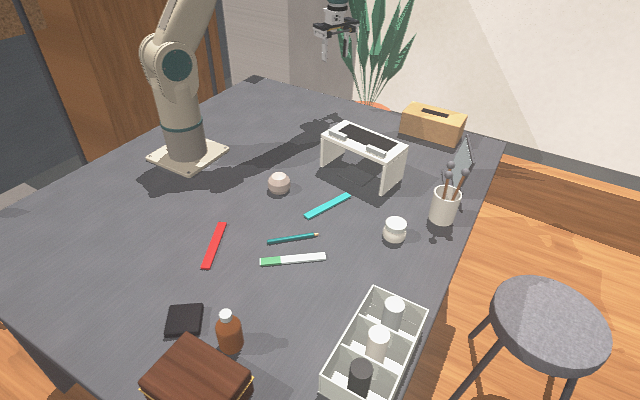

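View pics/top0.png

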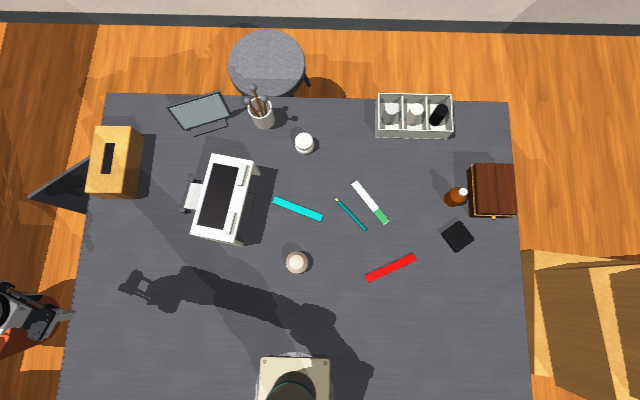

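The scene picture shows the white sanitiser at (365,155) with its stops on the side towards the camera. The top picture shows it at (222,197), with the pedal at its left (193,196). Three bars are file-shaped:
- teal bar: top (297,208)
- red bar: top (390,267)
- white bar with a green third: top (370,202), scene (293,259)

The white and green one fits "frosted with a green-tinted handle third". I'll confirm it in a crop.

Run:
```python
from h import *
a=cv2.imread('pics/scene0.png');b=cv2.imread('pics/top0.png')
def c(i,x,y,w,h,k): return cv2.resize(i[y:y+h,x:x+w],None,fx=k,fy=k,interpolation=cv2.INTER_CUBIC)
m=np.zeros((600,800,3),np.uint8)
m[:330,:300]=c(b,175,145,100,110,3)
m[:330,300:700]=c(b,320,165,80,66,5)
m[330:600,:360]=c(a,310,110,120,90,3)
m[330:570,360:800]=c(a,240,220,110,60,4)
cv2.imwrite('pics/m1.png',m)
```

```text
(no output)
```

View pics/m1.png

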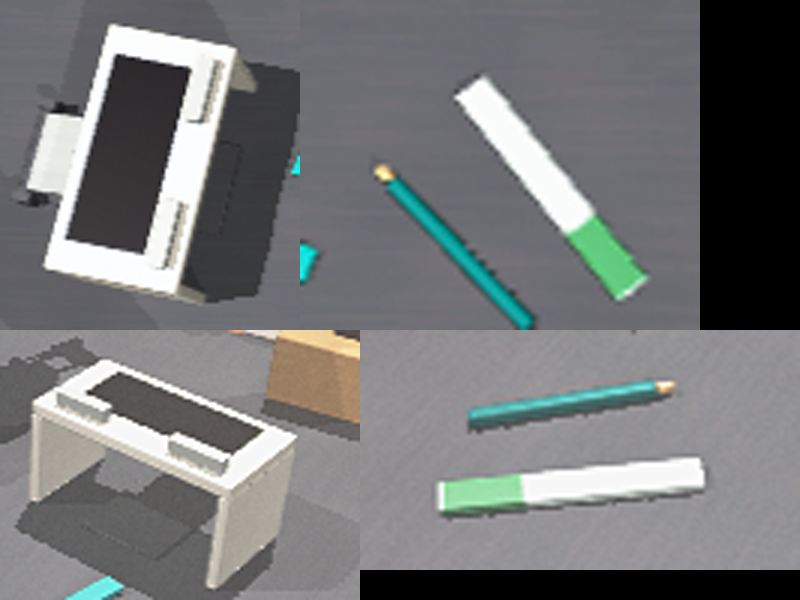

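The crop confirms the frosted white bar with the green third as the glass file: top (351,184) to (390,221), scene (259,262) to (326,256). The pencil lies about 30 px from it. The deck corners and both stops are clear in both views. Next I triangulate from the two views.

```bash
cat >> h.py <<'E'
def ray(f,u,v):
    F=foc(f); d=f['pose'][:3,:3]@np.array([(u-f['cx'])/F,(v-f['cy'])/F,1.]); return f['pose'][:3,3],d/np.linalg.norm(d)
def tri(*obs):
    A=0;b=0
    for f,u,v in obs:
        o,d=ray(f,u,v);M=np.eye(3)-np.outer(d,d);A=A+M;b=b+M@o
    p=np.linalg.solve(A,b); res=max(np.linalg.norm((np.eye(3)-np.outer(d,d))@(p-o)) for o,d in [ray(*x) for x in obs]); return p,res
E
python3 - <<'E'
from h import *
t,s=load('top0'),load('scene0')
np.set_printoptions(precision=4,suppress=True)
print('deck FL,RL,FR,RR')
C={}
for n,a,b in [('f+',(211.7,153.3),(409,145.3)),('r+',(254,160.3),(383.3,164)),('f-',(190,234),(345,120)),('r-',(235,241.7),(320.7,134))]:
    p,e=tri((t,*a),(s,*b)); C[n]=p; print(n,p,e,'plane',pt(t,*a,.128),pt(s,*b,.128))
print('w',[np.linalg.norm(C[i]-C[j]) for i,j in (('f+','f-'),('r+','r-'),('f+','r+'),('f-','r-'))], 'ctr',sum(C.values())/4)
print('file (top corners)')
for a,b in [((389.6,220.6),(260,264.5)),((383.6,224.8),(259.25,258)),((357,180.2),(326,257.5)),((351,184.4),(325.5,252.3))]:
    p,e=tri((t,*a),(s,*b)); print(p,e,'plane',pt(t,*a,.008),pt(s,*b,.008))
for n,u,v in[('pencil tip',336.,198.5),('pencil end',366,230)]: print(n,pt(t,u,v,.01))
for n,uv in [('deck',(222,197)),('file',(365,197))]: print(n,pt(t,*uv))
f=r.grab_frame('wrist');P=np.array(f['pose']);s_=r.sense()
T=np.eye(4);T[:3,:3]=R.from_rotvec(s_['ee_rot']).as_matrix();T[:3,3]=s_['tcp_pos']
print('cam in tool',np.linalg.inv(T)@P, f['vertical_fov']); print('tool',T)
E
```

```text
deck FL,RL,FR,RR
f+ [0.6938 0.2686 0.1234] 0.0017499036704717815 plane [0.6906 0.266  0.128 ] [0.6968 0.2631 0.128 ]
r+ [0.6696 0.1362 0.1235] 0.004256682530718355 plane [0.672  0.1377 0.128 ] [0.6691 0.1254 0.128 ]
f- [0.449  0.3093 0.1222] 0.0019043711414486778 plane [0.4468 0.3059 0.128 ] [0.4547 0.3014 0.128 ]
r- [0.4297 0.1767 0.1267] 0.0014953408667239638 plane [0.4284 0.1755 0.128 ] [0.4317 0.1762 0.128 ]
w [np.float64(0.24810945251022276), np.float64(0.24337126933996547), np.float64(0.13456074696980794), np.float64(0.13404213760156994)] ctr [0.5605 0.2227 0.124 ]
file (top corners)
[ 0.5219 -0.2845  0.0061] 0.0015012731724738074 plane [ 0.5205 -0.2852  0.008 ] [ 0.5241 -0.2848  0.008 ]
[ 0.5072 -0.2662  0.0047] 0.00037174011707727844 plane [ 0.5064 -0.2659  0.008 ] [ 0.5095 -0.2682  0.008 ]
[ 0.6531 -0.1787  0.0076] 0.001709542447501951 plane [ 0.6516 -0.1797  0.008 ] [ 0.6545 -0.1777  0.008 ]
[ 0.6403 -0.1593  0.0019] 0.0022597614533425834 plane [ 0.6368 -0.1602  0.008 ] [ 0.6445 -0.1626  0.008 ]
pencil tip [ 0.5879 -0.1121  0.01  ]
pencil end [ 0.4879 -0.2095  0.01  ]
deck [0.5573 0.2234 0.1288]
file [ 0.5953 -0.2059  0.0105]
cam in tool [[-0.0008 -0.97   -0.2431  0.0699]
 [ 1.     -0.0005 -0.0012 -0.0005]
 [ 0.0011 -0.2431  0.97    0.0206]
 [ 0.      0.      0.      1.    ]] 62.705344060575754
tool [[-0.9246  0.3809 -0.0005  0.2475]
 [ 0.3809  0.9246 -0.0013  0.6008]
 [ 0.     -0.0014 -1.      0.404 ]
 [ 0.      0.      0.      1.    ]]
```

Checks hold: deck triangulates 248 x 134 mm at z about 0.124–0.129, and the file is about 168 mm long at z about 5–8 mm. File centre is about (0.579,-0.223), yaw 38.8°. Deck centre is about (0.560,0.222), with its rear axis at yaw of about -100°. Next I write a small planner that prints rows.

```bash
cat >> h.py <<'E'
def tool():
    s=r.sense(); return np.array(s['tcp_pos']),R.from_rotvec(s['ee_rot'])
def down(yaw_y):  # tool z down, tool y at yaw (deg)
    a=np.radians(yaw_y); y=np.array([np.cos(a),np.sin(a),0]); z=np.array([0,0,-1.]); return R.from_matrix(np.c_[np.cross(y,z),y,z])
def plan(p1,R1,start=None,n=None,claw=None):
    import json
    p,Q=start or tool(); p=np.array(p,float); p1=np.array(p1,float)
    k=max(np.linalg.norm(p1-p)/.049,np.degrees((Q.inv()*R1).magnitude())/5.9); n=n or max(1,int(np.ceil(k)))
    out=[]
    for i in range(n):
        m=n-i; t=Q.inv().apply((p1-p)/m)/.05; a=np.degrees((Q.inv()*R1).as_rotvec()/m)/6
        t=t.round(2);a=a.round(2); p=p+Q.apply(t*.05); Q=Q*R.from_rotvec(np.radians(a*6))
        out.append({k:float(v) for k,v in zip(('tx','ty','tz','ax','ay','az'),[*t,*a]) if v})
        if claw is not None: out[-1]['claw']=claw
    print(n,json.dumps(out)); return p,Q
E
python3 - <<'E'
from h import *
c=np.array([.579,-.223]); Q=down(-51.2)
a=plan([*c,.40],Q,claw=0.0)
E
```

```text
21 [{"tx": -0.59, "ty": -0.61, "az": 0.94, "claw": 0.0}, {"tx": -0.65, "ty": -0.54, "az": 0.94, "claw": 0.0}, {"tx": -0.7, "ty": -0.48, "tz": 0.01, "az": 0.94, "claw": 0.0}, {"tx": -0.74, "ty": -0.41, "az": 0.94, "claw": 0.0}, {"tx": -0.78, "ty": -0.33, "tz": 0.01, "az": 0.94, "claw": 0.0}, {"tx": -0.81, "ty": -0.25, "az": 0.94, "claw": 0.0}, {"tx": -0.83, "ty": -0.17, "tz": 0.01, "az": 0.94, "claw": 0.0}, {"tx": -0.84, "ty": -0.09, "az": 0.94, "claw": 0.0}, {"tx": -0.84, "ty": -0.01, "tz": 0.01, "az": 0.94, "claw": 0.0}, {"tx": -0.84, "ty": 0.07, "az": 0.95, "claw": 0.0}, {"tx": -0.83, "ty": 0.16, "tz": 0.01, "az": 0.94, "claw": 0.0}, {"tx": -0.81, "ty": 0.24, "az": 0.95, "claw": 0.0}, {"tx": -0.78, "ty": 0.32, "tz": 0.01, "az": 0.94, "claw": 0.0}, {"tx": -0.75, "ty": 0.39, "az": 0.95, "claw": 0.0}, {"tx": -0.71, "ty": 0.47, "tz": 0.01, "az": 0.94, "claw": 0.0}, {"tx": -0.66, "ty": 0.53, "az": 0.95, "claw": 0.0}, {"tx": -0.6, "ty": 0.6, "tz": 0.01, "az": 0.94, "claw": 0.0}, {"tx": -0.54, "ty": 0.65, "az": 0.95, "claw": 0.0}, {"tx": -0.47, "ty": 0.7, "tz": 0.01, "az": 0.94, "claw": 0.0}, {"tx": -0.4, "ty": 0.74, "ay": 0.01, "az": 0.95, "claw": 0.0}, {"tx": -0.33, "ty": 0.78, "tz": 0.01, "az": 0.94, "claw": 0.0}]
```

Emit:
move_arm(
  increments=[
    {"tx":-0.59,"ty":-0.61,"az":0.94,"claw":0.0},
    {"tx":-0.65,"ty":-0.54,"az":0.94,"claw":0.0},
    {"tx":-0.7,"ty":-0.48,"az":0.94,"claw":0.0},
    {"tx":-0.74,"ty":-0.41,"az":0.94,"claw":0.0},
    {"tx":-0.78,"ty":-0.33,"az":0.94,"claw":0.0},
    {"tx":-0.81,"ty":-0.25,"az":0.94,"claw":0.0},
    {"tx":-0.83,"ty":-0.17,"az":0.94,"claw":0.0},
    {"tx":-0.84,"ty":-0.09,"az":0.94,"claw":0.0},
    {"tx":-0.84,"ty":-0.01,"az":0.94,"claw":0.0},
    {"tx":-0.84,"ty":0.07,"az":0.95,"claw":0.0},
  ],
)

```text
validation failed for argument at $.in...
```

Emit:
move_arm(
  increments=[
    {"tx":-0.83,"ty":0.16,"az":0.94,"claw":0.0},
    {"tx":-0.81,"ty":0.24,"az":0.95,"claw":0.0},
    {"tx":-0.78,"ty":0.32,"az":0.94,"claw":0.0},
    {"tx":-0.75,"ty":0.39,"az":0.95,"claw":0.0},
    {"tx":-0.71,"ty":0.47,"az":0.94,"claw":0.0},
    {"tx":-0.66,"ty":0.53,"az":0.95,"claw":0.0},
    {"tx":-0.6,"ty":0.6,"az":0.94,"claw":0.0},
    {"tx":-0.54,"ty":0.65,"az":0.95,"claw":0.0},
    {"tx":-0.47,"ty":0.7,"az":0.94,"claw":0.0},
    {"tx":-0.4,"ty":0.74,"az":0.95,"claw":0.0},
    {"tx":-0.33,"ty":0.78,"az":0.94,"claw":0.0},
    {"claw":0.0},
  ],
)

```text
validation failed for argument at $.in...
```

Run:
```python
from h import *
f=grab('wrist','w1'); s=r.sense(); print(s['time'],s['tcp_pos'],s['joint_positions'].round(3),s['finger_gap'],tool()[1].as_matrix().round(3).tolist())
```

```text
0.2 [0.24751325 0.60085799 0.40410975] [-1.246  0.629  0.038  1.518 -0.027  0.996 -0.02 ] 0.9983167265852588 [[-0.925, 0.381, -0.0], [0.381, 0.925, -0.001], [0.0, -0.001, -1.0]]
```

View pics/w1.png

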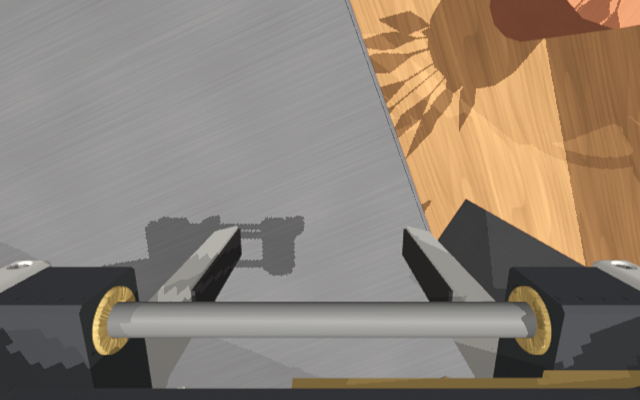

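The moves were refused, so the picture only shows the start pose, with the fingers at (240,235) and (405,235) and bare desk below. I'll try one row with all seven fields.

Emit:
move_arm(
  increments=[
    {"claw":0.0,"tx":-0.59,"ty":-0.61,"tz":0.0,"ax":0.0,"ay":0.0,"az":0.94},
  ],
)

```text
time: 0.32
tcp_pos: [0.2613, 0.5634, 0.4039]
ee_rot: [-0.757, -3.047, -0.002]
wrist_force: [1.5, -1.4, 0.7]
finger_gap: 0.93
gripper_force: 0.0
```

All seven fields are required.

Emit:
move_arm(
  increments=[
    {"claw":0,"tx":-0.65,"ty":-0.54,"tz":0,"ax":0,"ay":0,"az":0.94},
    {"claw":0,"tx":-0.7,"ty":-0.48,"tz":0,"ax":0,"ay":0,"az":0.94},
    {"claw":0,"tx":-0.74,"ty":-0.41,"tz":0,"ax":0,"ay":0,"az":0.94},
    {"claw":0,"tx":-0.78,"ty":-0.33,"tz":0,"ax":0,"ay":0,"az":0.94},
    {"claw":0,"tx":-0.81,"ty":-0.25,"tz":0,"ax":0,"ay":0,"az":0.94},
    {"claw":0,"tx":-0.83,"ty":-0.17,"tz":0,"ax":0,"ay":0,"az":0.94},
    {"claw":0,"tx":-0.84,"ty":-0.09,"tz":0,"ax":0,"ay":0,"az":0.94},
    {"claw":0,"tx":-0.84,"ty":-0.01,"tz":0,"ax":0,"ay":0,"az":0.94},
    {"claw":0,"tx":-0.84,"ty":0.07,"tz":0,"ax":0,"ay":0,"az":0.95},
    {"claw":0,"tx":-0.83,"ty":0.16,"tz":0,"ax":0,"ay":0,"az":0.94},
  ],
)

```text
time: 1.58
tcp_pos: [0.4218, 0.1684, 0.4048]
ee_rot: [-2.116, -2.322, -0.001]
wrist_force: [1.2, 0.5, -0.2]
finger_gap: 0.5
gripper_force: 0.0
```

Emit:
move_arm(
  increments=[
    {"claw":0,"tx":-0.81,"ty":0.24,"tz":0,"ax":0,"ay":0,"az":0.95},
    {"claw":0,"tx":-0.78,"ty":0.32,"tz":0,"ax":0,"ay":0,"az":0.94},
    {"claw":0,"tx":-0.75,"ty":0.39,"tz":0,"ax":0,"ay":0,"az":0.95},
    {"claw":0,"tx":-0.71,"ty":0.47,"tz":0,"ax":0,"ay":0,"az":0.94},
    {"claw":0,"tx":-0.66,"ty":0.53,"tz":0,"ax":0,"ay":0,"az":0.95},
    {"claw":0,"tx":-0.6,"ty":0.6,"tz":0,"ax":0,"ay":0,"az":0.94},
    {"claw":0,"tx":-0.54,"ty":0.65,"tz":0,"ax":0,"ay":0,"az":0.95},
    {"claw":0,"tx":-0.47,"ty":0.7,"tz":0,"ax":0,"ay":0,"az":0.94},
    {"claw":0,"tx":-0.4,"ty":0.74,"tz":0,"ax":0,"ay":0,"az":0.95},
    {"claw":0,"tx":-0.33,"ty":0.78,"tz":0,"ax":0,"ay":0,"az":0.94},
    {"claw":0,"tx":0,"ty":0,"tz":0,"ax":0,"ay":0,"az":0},
  ],
)

```text
time: 2.95
tcp_pos: [0.5787, -0.2262, 0.4044]
ee_rot: [2.963, 1.036, -0.002]
wrist_force: [-0.4, 0.6, -0.5]
finger_gap: 0.499
gripper_force: 0.0
```

```bash
sed -i "s/ if v}/}/" h.py
python3 - <<'E'
from h import *
f=grab('wrist','w2'); s=r.sense(); print(s['time'],s['tcp_pos'],s['joint_positions'].round(3),s['finger_gap'],tool()[1].as_matrix().round(3).tolist())
E
```

```text
3.0 [ 0.57857439 -0.22402288  0.40413174] [-0.04   0.658  0.621  1.616 -0.433  1.009 -0.179] 0.5003895380784499 [[0.78, 0.625, -0.001], [0.625, -0.78, -0.0], [-0.001, -0.0, -1.0]]
```

View pics/w2.png

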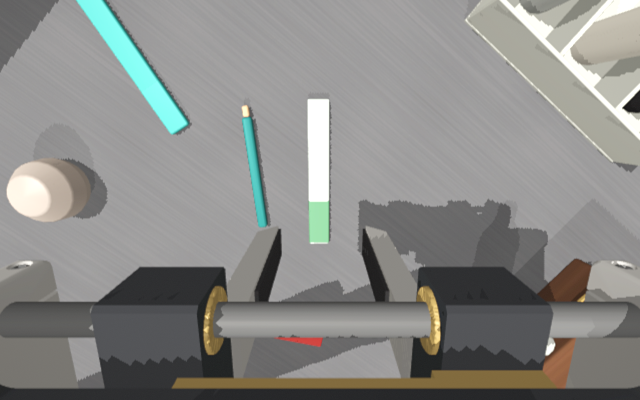

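The file runs from (308,98) to (329,98) down to (309,243)–(328,243). It lies parallel to the fingers, roughly centred between them, with the pencil to its left at (246,105)–(263,227).

Run:
```python
from h import *
np.set_printoptions(precision=4,suppress=True)
f=load('w2'); P=[pt(f,*q,.008) for q in [(308,98),(329,98),(309,243),(328.5,243)]]
for p in P: print(p)
c=sum(P)/4; d=(P[0]+P[1]-P[2]-P[3]); print(c,np.degrees(np.arctan2(d[1],d[0])),np.linalg.norm(d)/2, pt(f,318,150))
t=load('top0'); print(tri((f,318.5,98),(t,354,182.3)),tri((f,318.7,243),(t,386.6,222.7)))
yaw=np.degrees(np.arctan2(d[1],d[0]))-90
a=plan([c[0],c[1],.225],down(yaw),claw=0.0)
a=plan([c[0],c[1],.2015],down(yaw),start=a,claw=0.0)
```

```text
[ 0.6401 -0.1606  0.008 ]
[ 0.6544 -0.1786  0.008 ]
[ 0.507  -0.2658  0.008 ]
[ 0.5218 -0.2845  0.008 ]
[ 0.5808 -0.2224  0.008 ] 38.47820324919784 0.1696614262025448 [ 0.6024 -0.2043  0.0073]
(array([ 0.6472, -0.1699, -0.002 ]), np.float64(0.0007898978050529303)) (array([ 0.5137, -0.2757,  0.0059]), np.float64(0.00011922397228570046))
4 [{"tx": 0.01, "ty": 0.0, "tz": 0.9, "ax": -0.0, "ay": 0.0, "az": 0.01, "claw": 0.0}, {"tx": 0.02, "ty": 0.0, "tz": 0.89, "ax": -0.0, "ay": 0.0, "az": 0.01, "claw": 0.0}, {"tx": 0.01, "ty": 0.0, "tz": 0.9, "ax": -0.0, "ay": 0.0, "az": 0.01, "claw": 0.0}, {"tx": 0.02, "ty": 0.0, "tz": 0.89, "ax": -0.0, "ay": 0.01, "az": 0.01, "claw": 0.0}]
1 [{"tx": -0.0, "ty": 0.0, "tz": 0.47, "ax": -0.0, "ay": -0.0, "az": -0.0, "claw": 0.0}]
```

Emit:
move_arm(
  increments=[
    {"claw":0,"tx":0.01,"ty":0,"tz":0.9,"ax":0,"ay":0,"az":0.01},
    {"claw":0,"tx":0.02,"ty":0,"tz":0.89,"ax":0,"ay":0,"az":0.01},
    {"claw":0,"tx":0.01,"ty":0,"tz":0.9,"ax":0,"ay":0,"az":0.01},
    {"claw":0,"tx":0.02,"ty":0,"tz":0.7,"ax":0,"ay":0,"az":0.01},
    {"claw":0,"tx":0,"ty":0,"tz":0.4,"ax":0,"ay":0,"az":0},
    {"claw":0,"tx":0,"ty":0,"tz":0.25,"ax":0,"ay":0,"az":0},
    {"claw":0,"tx":0,"ty":0,"tz":0,"ax":0,"ay":0,"az":0},
  ],
)

```text
time: 3.88
tcp_pos: [0.5812, -0.2207, 0.2027]
ee_rot: [-2.965, -1.038, 0.0]
wrist_force: [0.1, -0.5, -0.8]
finger_gap: 0.5
gripper_force: 0.0
```

Run:
```python
from h import *
s=r.sense(); print(s['time'],s['tcp_pos'],s['wrist_force'],tool()[1].as_matrix().round(3).tolist())
```

```text
3.875 [ 0.58119196 -0.2207241   0.20266888] [ 0.09021476 -0.49444702 -0.75095327] [[0.782, 0.624, -0.0], [0.624, -0.782, 0.0], [0.0, -0.0, -1.0]]
```

Emit:
move_arm(
  increments=[
    {"claw":0,"tx":0,"ty":0,"tz":0.03,"ax":0,"ay":0,"az":0},
    {"claw":-0.4,"tx":0,"ty":0,"tz":0,"ax":0,"ay":0,"az":0},
    {"claw":-0.7,"tx":0,"ty":0,"tz":0,"ax":0,"ay":0,"az":0},
    {"claw":-0.8,"tx":0,"ty":0,"tz":0,"ax":0,"ay":0,"az":0},
    {"claw":-0.8,"tx":0,"ty":0,"tz":0,"ax":0,"ay":0,"az":0},
  ],
  grip_force=15,
)

```text
time: 4.5
tcp_pos: [0.5813, -0.221, 0.2016]
ee_rot: [2.965, 1.037, 0.001]
wrist_force: [0.2, 0.1, 3.0]
finger_gap: 0.253
gripper_force: 15.0
```

Run:
```python
from h import *
s=r.sense(); print(s['time'],s['tcp_pos'],s['wrist_force'],s['finger_gap'],s['gripper_force'])
p,Q=tool()
a=plan([p[0],p[1],.40],Q,claw=-.8)
# hover over stops' place for the file: sanitiser centre & axes
C=np.array([.5605,.2225]); xs=np.array([-.17,-.985])/np.hypot(.17,.985)
t=C+xs*(.036-.012-.03)
print(t)
plan([*t,.42],down(-99.8),start=a,claw=-.8)
```

```text
4.5 [ 0.58130132 -0.22104451  0.20156407] [0.17408325 0.1389517  3.00769035] 0.25305649592356194 15.000253468751907
5 [{"tx": 0.0, "ty": 0.0, "tz": -0.79, "ax": 0.0, "ay": 0.0, "az": 0.0, "claw": -0.8}, {"tx": 0.0, "ty": 0.0, "tz": -0.79, "ax": 0.0, "ay": -0.0, "az": 0.0, "claw": -0.8}, {"tx": 0.0, "ty": 0.0, "tz": -0.8, "ax": 0.0, "ay": -0.0, "az": 0.0, "claw": -0.8}, {"tx": 0.0, "ty": 0.0, "tz": -0.79, "ax": 0.0, "ay": -0.0, "az": 0.0, "claw": -0.8}, {"tx": 0.0, "ty": 0.0, "tz": -0.8, "ax": 0.0, "ay": -0.0, "az": 0.0, "claw": -0.8}]
[0.56152045 0.22841259]
10 [{"tx": 0.53, "ty": -0.73, "tz": -0.04, "ax": 0.0, "ay": -0.0, "az": 0.81, "claw": -0.8}, {"tx": 0.47, "ty": -0.77, "tz": -0.04, "ax": 0.0, "ay": -0.0, "az": 0.81, "claw": -0.8}, {"tx": 0.4, "ty": -0.81, "tz": -0.04, "ax": 0.0, "ay": -0.0, "az": 0.81, "claw": -0.8}, {"tx": 0.33, "ty": -0.84, "tz": -0.04, "ax": 0.0, "ay": -0.0, "az": 0.8, "claw": -0.8}, {"tx": 0.26, "ty": -0.86, "tz": -0.04, "ax": 0.0, "ay": -0.0, "az": 0.81, "claw": -0.8}, {"tx": 0.18, "ty": -0.88, "tz": -0.04, "ax": 0.0, "ay": -0.0, "az": 0.8, "claw": -0.8}, {"tx": 0.11, "ty": -0.89, "tz": -0.04, "ax": 0.0, "ay": -0.0, "az": 0.81, "claw": -0.8}, {"tx": 0.03, "ty": -0.9, "tz": -0.04, "ax": 0.0, "ay": -0.0, "az": 0.8, "claw": -0.8}, {"tx": -0.04, "ty": -0.9, "tz": -0.04, "ax": 0.0, "ay": -0.0, "az": 0.81, "claw": -0.8}, {"tx": -0.11, "ty": -0.89, "tz": -0.04, "ax": -0.0, "ay": -0.01, "az": 0.8, "claw": -0.8}]
```

Gap is 23.8 mm, which is the file's width, so it is gripped. Now lift and carry.

Emit:
move_arm(
  increments=[
    {"claw":-0.8,"tx":0,"ty":0,"tz":-0.3,"ax":0,"ay":0,"az":0},
    {"claw":-0.8,"tx":0,"ty":0,"tz":-0.6,"ax":0,"ay":0,"az":0},
    {"claw":-0.8,"tx":0,"ty":0,"tz":-0.8,"ax":0,"ay":0,"az":0},
    {"claw":-0.8,"tx":0,"ty":0,"tz":-0.8,"ax":0,"ay":0,"az":0},
    {"claw":-0.8,"tx":0,"ty":0,"tz":-0.8,"ax":0,"ay":0,"az":0},
    {"claw":-0.8,"tx":0,"ty":0,"tz":-0.7,"ax":0,"ay":0,"az":0},
    {"claw":-0.8,"tx":0,"ty":0,"tz":0,"ax":0,"ay":0,"az":0},
  ],
)

```text
time: 5.38
tcp_pos: [0.5815, -0.2217, 0.4046]
ee_rot: [2.962, 1.036, 0.007]
wrist_force: [-0.2, -0.4, -2.3]
finger_gap: 0.254
gripper_force: 15.0
```

Emit:
move_arm(
  increments=[
    {"claw":-0.8,"tx":0.27,"ty":-0.36,"tz":0,"ax":0,"ay":0,"az":0.4},
    {"claw":-0.8,"tx":0.25,"ty":-0.38,"tz":0,"ax":0,"ay":0,"az":0.4},
    {"claw":-0.8,"tx":0.47,"ty":-0.77,"tz":0,"ax":0,"ay":0,"az":0.81},
    {"claw":-0.8,"tx":0.4,"ty":-0.81,"tz":0,"ax":0,"ay":0,"az":0.81},
    {"claw":-0.8,"tx":0.33,"ty":-0.84,"tz":0,"ax":0,"ay":0,"az":0.8},
    {"claw":-0.8,"tx":0.26,"ty":-0.86,"tz":0,"ax":0,"ay":0,"az":0.81},
    {"claw":-0.8,"tx":0.18,"ty":-0.88,"tz":0,"ax":0,"ay":0,"az":0.8},
    {"claw":-0.8,"tx":0.11,"ty":-0.89,"tz":0,"ax":0,"ay":0,"az":0.81},
    {"claw":-0.8,"tx":0.03,"ty":-0.9,"tz":0,"ax":0,"ay":0,"az":0.8},
    {"claw":-0.8,"tx":-0.02,"ty":-0.6,"tz":0,"ax":0,"ay":0,"az":0.81},
    {"claw":-0.8,"tx":-0.06,"ty":-0.4,"tz":0,"ax":0,"ay":0,"az":0.8},
    {"claw":-0.8,"tx":0,"ty":0,"tz":0,"ax":0,"ay":0,"az":0},
  ],
)

```text
time: 6.88
tcp_pos: [0.5621, 0.1911, 0.3996]
ee_rot: [3.13, -0.26, -0.004]
wrist_force: [-0.4, -1.3, -0.4]
finger_gap: 0.252
gripper_force: 15.0
```

Run:
```python
from h import *
f=grab('wrist','w3'); s=r.sense(); print(s['time'],s['tcp_pos'],s['wrist_force'],s['joint_positions'].round(3),s['finger_gap'],tool()[1].as_matrix().round(3).tolist())
```

```text
6.925 [0.56232842 0.18933723 0.40011533] [ 0.01353141 -0.11794271 -0.34770119] [-0.898  0.717  0.915  1.701 -0.641  1.054 -1.506] 0.2501283525846217 [[0.986, -0.167, -0.002], [-0.167, -0.986, -0.001], [-0.001, 0.002, -1.0]]
```

View pics/w3.png

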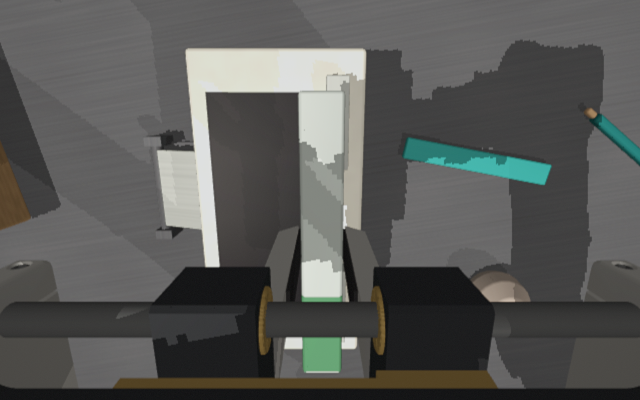

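The file hangs straight in the gripper, (300,92)–(344,92) down to (303,372)–(341,372). The deck's far edge runs (188,50)–(365,50), the near rear corner is about (357,347), the far stop is at (327,75)–(350,75), and the pedal is at left (180,188).

Run:
```python
from h import *
np.set_printoptions(precision=4,suppress=True)
f=load('w3'); t=load('top0'); s=load('scene0')
# precise edges: far edge y, left & right edges x at some rows
print('left px rows', [(v,[int(x) for x in np.where(np.abs(np.diff(f['depth'][v,150:420]))>.05)[0]+150]) for v in (56,64,80,100,120,140,240)])
d=f['depth']; print('far', [(u,[int(y) for y in np.where(np.abs(np.diff(d[30:70,u]))>.05)[0]+30]) for u in (200,250,300,350)])
for n,q in [('f+',(188,50)),('r+',(365,50)),('r-',(357,347))]: print(n,pt(f,*q,.128))
print('tri f+',tri((f,188,50),(t,211.7,153.3),(s,409,145.3)),'r+',tri((f,365,50),(t,254,160.3),(s,383.3,164)))
for n,q in [('stopL',(327,75)),('stopR',(350,75))]: print(n,pt(f,*q,.144), pt(f,q[0]+4,q[1]+8))
print('deckdepth',pt(f,230,70),pt(f,250,150))
print('file mid far',pt(f,322,92),pt(f,322,110))
```

```text
left px rows [(56, [185, 233, 234, 245, 246, 365]), (64, [186, 210, 211, 361, 362, 365]), (80, [187, 315, 316, 365]), (100, [189, 297, 344, 364, 389, 390, 393, 394]), (120, [191, 257, 258, 294, 295, 298, 344, 354, 355, 363]), (140, [193, 298, 344, 363]), (240, [202, 260, 261, 274, 368])]
far [(200, [48]), (250, [48]), (300, [48]), (350, [48])]
f+ [0.6916 0.264  0.128 ]
r+ [0.6709 0.1405 0.128 ]
r- [0.4293 0.1802 0.128 ]
tri f+ (array([0.6934, 0.2671, 0.1239]), np.float64(0.0025084023365829094)) r+ (array([0.6704, 0.138 , 0.122 ]), np.float64(0.005315533590460481))
stopL [0.6572 0.1703 0.144 ] [0.6517 0.1685 0.1438]
stopR [0.6546 0.155  0.144 ] [0.6503 0.1513 0.1279]
deckdepth [0.6738 0.2379 0.1276] [0.6156 0.2361 0.1279]
file mid far [0.643  0.1763 0.2043] [0.6343 0.1778 0.2056]
```

Run:
```python
from h import *
np.set_printoptions(precision=4,suppress=True)
f=load('w3');d=f['depth']
def ed(v,lo,hi): return lo+.5+np.argmax(np.abs(np.diff(d[v,lo:hi])))
vs=range(54,250,6)
L=[pt(f,ed(v,175,215),v,.128) for v in vs]
Rr=[pt(f,ed(v,355,375),v,.128) for v in range(54,200,6)]
F=[pt(f,u,40.5+np.argmax(np.abs(np.diff(d[40:60,u]))),.128) for u in range(190,364,6)]
def fit(P):
    P=np.array(P)[:,:2];vx,vy,x,y=cv2.fitLine(P.astype(np.float32),cv2.DIST_HUBER,0,1e-4,1e-4).ravel(); return np.array([x,y]),np.array([vx,vy])
def X(a,b):
    k=np.linalg.solve(np.c_[a[1],-b[1]],b[0]-a[0]); return a[0]+k[0]*a[1]
l,rr,fa=fit(L),fit(Rr),fit(F)
for n,z in (('L',l),('R',rr),('far',fa)): print(n,np.degrees(np.arctan2(z[1][1],z[1][0])))
fp,rp=X(l,fa),X(rr,fa); print(fp,rp,np.linalg.norm(fp-rp))
for yaw in (np.degrees(np.arctan2(l[1][1],l[1][0])),):
    if yaw>90: yaw-=180
    if yaw<-90: yaw+=180
    a=np.radians(yaw); ys=np.array([np.cos(a),np.sin(a)]); xs=np.array([ys[1],-ys[0]])
    C=(fp+rp)/2-ys*.125; print('centre',C,'xs',xs,'yaw_y',yaw)
# stop tops: points with z .140-.148 in cloud, in sanitiser frame
v,u=np.mgrid[0:280,180:380]; F_=foc(f); z=d[v,u]; P=np.stack([(u-f['cx'])/F_*z,(v-f['cy'])/F_*z,z],-1)@f['pose'][:3,:3].T+f['pose'][:3,3]
m=(abs(P[...,2]-.144)<.004); q=P[m][:,:2]-C; k=np.c_[q@xs,q@ys]; print(m.sum(),np.percentile(k,[2,10,50,90,98],axis=0))
```

```text
L -9.600787
R -9.667725
far 80.48938
[0.6929 0.2661] [0.6717 0.1395] 0.12838587
centre [0.5591 0.2237] xs [-0.1668 -0.986 ] yaw_y -9.600787
726 [[ 0.0362 -0.0409]
 [ 0.0383  0.0496]
 [ 0.0489  0.096 ]
 [ 0.0509  0.1038]
 [ 0.0514  0.1052]]
```

The fit is consistent: centre (0.559,0.224), yaw -9.6°, depth 128 mm, stops' front at +36 mm. The file's underside is 0.2016 below the TCP. I'll lower it 4 mm ahead of the stops.

```bash
cat >> h.py <<'E'
C=np.array([.5591,.2237]); xs=np.array([-.1668,-.986]); ys=np.array([.986,-.1668]); YAW=-9.6
def S(x,y,z): return np.array([*(C+xs*x+ys*y),z])
def where():
    s=r.sense(); p=s['tcp_pos']; q=p[:2]-C; F=s['wrist_force']; print('t',s['time'],'san xy',(q@xs).round(4),(q@ys).round(4),'z',p[2].round(4),'F san',(F[:2]@xs).round(2),(F[:2]@ys).round(2),F[2].round(2),'gap',s['finger_gap'].round(3),s['gripper_force'])
E
python3 - <<'E'
from h import *
where(); Q=down(-99.6)
a=plan(S(.020,0,.345),Q,n=4,claw=-.8);
E
```

```text
Traceback (most recent call last):
  File "h.py", line 38, in where
    s=r.sense(); p=s['tcp_pos']; q=p[:2]-C; F=s['wrist_force']; print('t',s['time'],'san xy',(q@xs).round(4),(q@ys).round(4),'z',p[2].round(4),'F san',(F[:2]@xs).round(2),(F[:2]@ys).round(2),F[2].round(2),'gap',s['finger_gap'].round(3),s['gripper_force'])
                                                                                                                                                                                                                   ^^^^^^^^^^^^^^^^^^^^^
AttributeError: 'float' object has no attribute 'round'
```

```bash
sed -i "s/s\['finger_gap'\].round(3)/round(s['finger_gap'],3)/" h.py
python3 - <<'E'
from h import *
where(); Q=down(-99.6)
a=plan(S(.020,0,.345),Q,n=4,claw=-.8);
E
```

```text
t 6.925 san xy 0.0333 0.0089 z 0.4001 F san 0.11 0.03 -0.35 gap 0.25 14.99954491853714
4 [{"tx": -0.04, "ty": -0.07, "tz": 0.28, "ax": 0.0, "ay": 0.0, "az": 0.0, "claw": -0.8}, {"tx": -0.05, "ty": -0.07, "tz": 0.27, "ax": 0.01, "ay": 0.0, "az": 0.0, "claw": -0.8}, {"tx": -0.04, "ty": -0.06, "tz": 0.28, "ax": 0.0, "ay": 0.01, "az": 0.0, "claw": -0.8}, {"tx": -0.05, "ty": -0.07, "tz": 0.27, "ax": 0.01, "ay": 0.0, "az": 0.0, "claw": -0.8}]
```

Emit:
move_arm(
  increments=[
    {"claw":-0.8,"tx":-0.09,"ty":-0.14,"tz":0.2,"ax":0,"ay":0,"az":0},
    {"claw":-0.8,"tx":-0.09,"ty":-0.13,"tz":0.3,"ax":0.01,"ay":0.01,"az":0},
    {"claw":-0.8,"tx":0,"ty":0,"tz":0.3,"ax":0,"ay":0,"az":0},
    {"claw":-0.8,"tx":0,"ty":0,"tz":0.25,"ax":0.01,"ay":0,"az":0},
    {"claw":-0.8,"tx":0,"ty":0,"tz":0,"ax":0,"ay":0,"az":0},
    {"claw":-0.8,"tx":0,"ty":0,"tz":0,"ax":0,"ay":0,"az":0},
  ],
)

```text
time: 7.68
tcp_pos: [0.5566, 0.2037, 0.3489]
ee_rot: [-3.128, 0.267, -0.003]
wrist_force: [0.8, -0.6, -0.2]
finger_gap: 0.253
gripper_force: 15.0
```

```bash
python3 -c "
from h import *
where(); plan(S(.020,0,.332),down(-99.6),n=2,claw=-.8)"
```

```text
t 7.675 san xy 0.0202 0.0009 z 0.3489 F san 0.44 0.92 -0.18 gap 0.253 14.9994957447052
2 [{"tx": -0.01, "ty": -0.0, "tz": 0.17, "ax": -0.01, "ay": -0.01, "az": -0.01, "claw": -0.8}, {"tx": -0.01, "ty": -0.0, "tz": 0.17, "ax": -0.01, "ay": -0.01, "az": -0.02, "claw": -0.8}]
```

Emit:
move_arm(
  increments=[
    {"claw":-0.8,"tx":-0.02,"ty":0,"tz":0.15,"ax":-0.01,"ay":-0.01,"az":-0.01},
    {"claw":-0.8,"tx":0,"ty":0,"tz":0.1,"ax":-0.01,"ay":-0.01,"az":-0.01},
    {"claw":-0.8,"tx":0,"ty":0,"tz":0.05,"ax":0,"ay":0,"az":0},
    {"claw":-0.8,"tx":0,"ty":0,"tz":0.04,"ax":0,"ay":0,"az":0},
    {"claw":-0.8,"tx":0,"ty":0,"tz":0,"ax":0,"ay":0,"az":0},
    {"claw":-0.8,"tx":0,"ty":0,"tz":0,"ax":0,"ay":0,"az":0},
  ],
)

```text
time: 8.43
tcp_pos: [0.5554, 0.2042, 0.3318]
ee_rot: [-3.13, 0.263, 0.001]
wrist_force: [-0.2, -0.5, -0.4]
finger_gap: 0.257
gripper_force: 15.0
```

```bash
python3 -c "
from h import *
where()"
```

```text
t 8.425 san xy 0.0198 -0.0004 z 0.3318 F san 0.57 -0.14 -0.42 gap 0.257 14.999448359012604
```

Creep down to contact.

Emit:
move_arm(
  increments=[
    {"claw":-0.8,"tx":0,"ty":0,"tz":0.02,"ax":0,"ay":0,"az":0},
    {"claw":-0.8,"tx":0,"ty":0,"tz":0.02,"ax":0,"ay":0,"az":0},
    {"claw":-0.8,"tx":0,"ty":0,"tz":0,"ax":0,"ay":0,"az":0},
    {"claw":-0.8,"tx":0,"ty":0,"tz":0,"ax":0,"ay":0,"az":0},
  ],
)

```text
time: 8.93
tcp_pos: [0.5553, 0.2042, 0.3296]
ee_rot: [-3.13, 0.263, 0.002]
wrist_force: [0.4, 0.1, -0.6]
finger_gap: 0.253
gripper_force: 15.0
```

Emit:
move_arm(
  increments=[
    {"claw":-0.8,"tx":0,"ty":0,"tz":0.01,"ax":0,"ay":0,"az":0},
    {"claw":-0.8,"tx":0,"ty":0,"tz":0,"ax":0,"ay":0,"az":0},
    {"claw":-0.8,"tx":0,"ty":0,"tz":0,"ax":0,"ay":0,"az":0},
  ],
)

```text
time: 9.3
tcp_pos: [0.5553, 0.2042, 0.3295]
ee_rot: [-3.13, 0.263, 0.001]
wrist_force: [-1.4, -0.9, 4.2]
finger_gap: 0.254
gripper_force: 15.0
```

Emit:
move_arm(
  increments=[
    {"claw":-0.8,"tx":0,"ty":0,"tz":0.01,"ax":0,"ay":0,"az":0},
    {"claw":-0.8,"tx":0,"ty":0,"tz":0,"ax":0,"ay":0,"az":0},
    {"claw":-0.8,"tx":0,"ty":0,"tz":0,"ax":0,"ay":0,"az":0},
  ],
)

```text
time: 9.68
tcp_pos: [0.5553, 0.2041, 0.3295]
ee_rot: [-3.13, 0.263, 0.002]
wrist_force: [-3.0, -0.8, 8.4]
finger_gap: 0.254
gripper_force: 15.0
```

Contact is made at 0.3295, as predicted. Ease off 0.5 mm and open a little.

Emit:
move_arm(
  increments=[
    {"claw":-0.8,"tx":0,"ty":0,"tz":-0.015,"ax":0,"ay":0,"az":0},
    {"claw":-0.45,"tx":0,"ty":0,"tz":0,"ax":0,"ay":0,"az":0},
    {"claw":-0.3,"tx":0,"ty":0,"tz":0,"ax":0,"ay":0,"az":0},
    {"claw":-0.3,"tx":0,"ty":0,"tz":-0.02,"ax":0,"ay":0,"az":0},
    {"claw":-0.3,"tx":0,"ty":0,"tz":0,"ax":0,"ay":0,"az":0},
  ],
)

```text
time: 10.3
tcp_pos: [0.5554, 0.2042, 0.3304]
ee_rot: [-3.13, 0.263, 0.001]
wrist_force: [-0.2, -0.3, 0.6]
finger_gap: 0.349
gripper_force: 0.0
```

```bash
python3 -c "
from h import *
where()"
```

```text
t 10.3 san xy 0.0199 -0.0004 z 0.3304 F san 0.35 -0.19 0.58 gap 0.349 0.0
```

Emit:
move_arm(
  increments=[
    {"claw":-0.3,"tx":0,"ty":0.04,"tz":0,"ax":0,"ay":0,"az":0},
    {"claw":-0.3,"tx":0,"ty":0.04,"tz":0,"ax":0,"ay":0,"az":0},
    {"claw":-0.3,"tx":0,"ty":0.03,"tz":0,"ax":0,"ay":0,"az":0},
    {"claw":-0.3,"tx":0,"ty":0.02,"tz":0,"ax":0,"ay":0,"az":0},
    {"claw":-0.3,"tx":0,"ty":0.02,"tz":0,"ax":0,"ay":0,"az":0},
    {"claw":-0.3,"tx":0,"ty":0,"tz":0,"ax":0,"ay":0,"az":0},
    {"claw":-0.3,"tx":0,"ty":0,"tz":0,"ax":0,"ay":0,"az":0},
  ],
)

```text
time: 11.18
tcp_pos: [0.554, 0.1969, 0.3304]
ee_rot: [-3.13, 0.263, 0.002]
wrist_force: [-0.8, 0.6, 0.6]
finger_gap: 0.347
gripper_force: 0.2
```

Emit:
move_arm(
  increments=[
    {"claw":-0.3,"tx":0,"ty":0.01,"tz":0,"ax":0,"ay":0,"az":0},
    {"claw":-0.3,"tx":0,"ty":0.01,"tz":0,"ax":0,"ay":0,"az":0},
    {"claw":-0.3,"tx":0,"ty":0,"tz":0,"ax":0,"ay":0,"az":0},
    {"claw":-0.3,"tx":0,"ty":0,"tz":0,"ax":0,"ay":0,"az":0},
  ],
)

```text
time: 11.68
tcp_pos: [0.554, 0.1966, 0.3304]
ee_rot: [-3.129, 0.262, 0.001]
wrist_force: [1.6, 4.3, -1.0]
finger_gap: 0.351
gripper_force: 2.2
```

```bash
python3 -c "
from h import *
where()"
```

```text
t 11.675 san xy 0.0276 -0.0005 z 0.3304 F san -4.55 0.84 -0.97 gap 0.351 2.2214318811893463
```

Emit:
move_arm(
  increments=[
    {"claw":-0.3,"tx":0,"ty":0.01,"tz":0,"ax":0,"ay":0,"az":0},
    {"claw":-0.3,"tx":0,"ty":0.01,"tz":0,"ax":0,"ay":0,"az":0},
    {"claw":-0.3,"tx":0,"ty":0,"tz":0,"ax":0,"ay":0,"az":0},
    {"claw":-0.3,"tx":0,"ty":0,"tz":0,"ax":0,"ay":0,"az":0},
  ],
)

```text
time: 12.18
tcp_pos: [0.5539, 0.1963, 0.3305]
ee_rot: [-3.128, 0.261, 0.001]
wrist_force: [1.5, 5.8, -1.0]
finger_gap: 0.349
gripper_force: 3.2
```

```bash
python3 -c "
from h import *
where()"
```

```text
t 12.175 san xy 0.0279 -0.0005 z 0.3305 F san -5.94 0.5 -0.96 gap 0.349 3.1970205903053284
```

Pressed against the stops at 6 N with the TCP no longer advancing. Back off to centre, lift, and take a look.

Emit:
move_arm(
  increments=[
    {"claw":-0.3,"tx":0,"ty":-0.05,"tz":0,"ax":0,"ay":0,"az":0},
    {"claw":-0.3,"tx":0,"ty":-0.05,"tz":0,"ax":0,"ay":0,"az":0},
    {"claw":-0.3,"tx":0,"ty":0,"tz":0,"ax":0,"ay":0,"az":0},
    {"claw":-0.3,"tx":0,"ty":0,"tz":0,"ax":0,"ay":0,"az":0},
  ],
)

```text
time: 12.68
tcp_pos: [0.5545, 0.1992, 0.3304]
ee_rot: [3.13, -0.264, -0.002]
wrist_force: [0.0, 0.5, -0.3]
finger_gap: 0.346
gripper_force: 0.0
```

```bash
python3 -c "
from h import *
where()"
```

```text
t 12.675 san xy 0.0249 -0.0004 z 0.3304 F san -0.53 -0.09 -0.32 gap 0.346 0.0
```

Emit:
move_arm(
  increments=[
    {"claw":-0.3,"tx":0,"ty":0,"tz":-0.2,"ax":0,"ay":0,"az":0},
    {"claw":-0.3,"tx":0,"ty":0,"tz":-0.4,"ax":0,"ay":0,"az":0},
    {"claw":-0.3,"tx":0,"ty":0,"tz":-0.8,"ax":0,"ay":0,"az":0},
    {"claw":-1,"tx":-0.8,"ty":-0.2,"tz":-0.5,"ax":0,"ay":0,"az":0},
    {"claw":-1,"tx":-0.8,"ty":-0.2,"tz":-0.5,"ax":0,"ay":0,"az":0},
    {"claw":-1,"tx":0,"ty":0,"tz":0,"ax":0,"ay":0,"az":0},
    {"claw":-1,"tx":0,"ty":0,"tz":0,"ax":0,"ay":0,"az":0},
  ],
)

```text
time: 13.55
tcp_pos: [0.4795, 0.2325, 0.4513]
ee_rot: [-3.13, 0.263, -0.001]
wrist_force: [-0.2, -0.0, -0.6]
finger_gap: 0.004
gripper_force: 0.0
```

Run:
```python
from h import *
where()
f=grab('wrist','w4'); g=grab('scene','s4')
i=np.vstack([f['pixels'][:300],np.zeros((300,640,3),np.uint8)]); i[300:600]=cv2.resize(g['pixels'][100:200,300:440],(420,300),interpolation=cv2.INTER_CUBIC).shape and 0
i[300:600,:420]=cv2.resize(g['pixels'][100:200,300:440],(420,300),interpolation=cv2.INTER_CUBIC)
cv2.imwrite('pics/m4.png',i)
```

```text
t 13.55 san xy 0.0045 -0.0799 z 0.4513 F san 0.03 -0.17 -0.56 gap 0.004 0.0
```

View pics/m4.png

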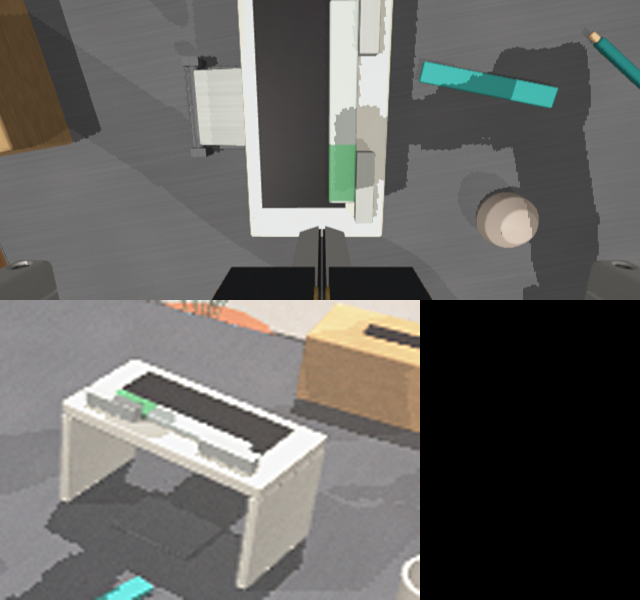

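The file lies along both stops, wrist (330,0)–(354,202). Its right edge touches the stop faces at about x=356, and the pedal is at left (220,108). I'll check the flushness numerically and plan the pedal approach.

Run:
```python
from h import *
np.set_printoptions(precision=4,suppress=True)
f=load('w4');d=f['depth'];g=f['pixels'].astype(int)
gray=g.sum(2)
for v in range(10,200,20):
    e=315+np.argmax(np.diff(gray[v,315:345])); 
    p=pt(f,e+.5,v,.136)[:2]-C; print(v,e,'front edge x,y',(p@xs).round(4),(p@ys).round(4), end=' | ')
v,u=np.mgrid[0:240,150:400]; F_=foc(f); z=d[v,u]; P=np.stack([(u-f['cx'])/F_*z,(v-f['cy'])/F_*z,z],-1)@f['pose'][:3,:3].T+f['pose'][:3,3]
q=P[...,:2]-C; X=q@xs; Y=q@ys; Z=P[...,2]
m=abs(Z-.136)<.0025; m&=(X>0)&(X<.045); print('\nfile',m.sum(),'X',np.percentile(X[m],[2,50,98]),'Y',np.percentile(Y[m],[1,99]))
for lo in range(-90,60,25):
    k=m&(Y>lo/1e3)&(Y<(lo+25)/1e3); print(lo,k.sum(),np.percentile(X[k],[3,97]) if k.sum()>20 else '')
m=(X<-.07)&(abs(Y)<.04)&(Z>.02)&(Z<.09); print('pedal',m.sum(),np.percentile(X[m],[1,50,99]),np.percentile(Y[m],[1,99]),np.percentile(Z[m],[1,50,99]))
A=np.c_[X[m],np.ones(m.sum())];k=np.linalg.lstsq(A,Z[m],rcond=None)[0];print('pedal line slope',k, 'z at -.056',k@[-.056,1])
```

```text
10 329 front edge x,y 0.0117 0.0745 | 30 329 front edge x,y 0.0118 0.0597 | 50 329 front edge x,y 0.0118 0.0446 | 70 329 front edge x,y 0.0119 0.0289 | 90 329 front edge x,y 0.012 0.0129 | 110 329 front edge x,y 0.0121 -0.0036 | 130 328 front edge x,y 0.0113 -0.0206 | 150 328 front edge x,y 0.0114 -0.0381 | 170 328 front edge x,y 0.0114 -0.0561 | 190 328 front edge x,y 0.0115 -0.0746 | 
file 5618 X [0.0122 0.0237 0.0353] Y [-0.0849  0.0808]
-90 605 [0.0121 0.0351]
-65 728 [0.012  0.0353]
-40 774 [0.0126 0.0348]
-15 809 [0.0125 0.0348]
10 857 [0.0124 0.0348]
35 946 [0.0123 0.0354]
pedal 3640 [-0.1493 -0.1158 -0.0844] [-0.039   0.0393] [0.0236 0.034  0.0443]
pedal line slope [0.306  0.0694] z at -.056 0.0522844518824537
```

The file is flush and centred: long edges at 12 and 35.5 mm, y from -85 to +81 mm. The pedal's slope is 0.306 and it reaches z=0.052 at the tread, matching the text. Plan the tilted approach.

```bash
cat >> h.py <<'E'
def tilt(deg):
    a=np.radians(deg); z=np.array([*(np.sin(a)*xs),-np.cos(a)]); y=np.array([*ys,0]); y/=np.linalg.norm(y); z/=np.linalg.norm(z)
    return R.from_matrix(np.c_[np.cross(y,z),y,z])
def tcp_for(tip,Q): return tip-.199*Q.as_matrix()[:,2]
E
python3 - <<'E'
from h import *
Q=tilt(40)
a=plan(S(-.242,0,.39),Q,claw=-1)
b=plan(tcp_for(S(-.050-.064,0,.058+.077),Q),Q,start=a,claw=-1)
c=plan(tcp_for(S(-.050-.016,0,.058+.019),Q),Q,start=b,claw=-1)
E
```

```text
17 [{"tx": 0.09, "ty": -0.29, "tz": 0.07, "ax": -0.31, "ay": -0.31, "az": -0.84, "claw": -1}, {"tx": 0.12, "ty": -0.28, "tz": 0.06, "ax": -0.31, "ay": -0.31, "az": -0.84, "claw": -1}, {"tx": 0.15, "ty": -0.27, "tz": 0.04, "ax": -0.31, "ay": -0.31, "az": -0.84, "claw": -1}, {"tx": 0.17, "ty": -0.26, "tz": 0.03, "ax": -0.31, "ay": -0.31, "az": -0.84, "claw": -1}, {"tx": 0.19, "ty": -0.25, "tz": 0.02, "ax": -0.31, "ay": -0.3, "az": -0.84, "claw": -1}, {"tx": 0.22, "ty": -0.23, "tz": 0.0, "ax": -0.31, "ay": -0.3, "az": -0.85, "claw": -1}, {"tx": 0.24, "ty": -0.21, "tz": -0.01, "ax": -0.31, "ay": -0.3, "az": -0.85, "claw": -1}, {"tx": 0.25, "ty": -0.18, "tz": -0.03, "ax": -0.31, "ay": -0.31, "az": -0.84, "claw": -1}, {"tx": 0.27, "ty": -0.16, "tz": -0.04, "ax": -0.31, "ay": -0.3, "az": -0.85, "claw": -1}, {"tx": 0.28, "ty": -0.14, "tz": -0.05, "ax": -0.31, "ay": -0.31, "az": -0.84, "claw": -1}, {"tx": 0.29, "ty": -0.11, "tz": -0.07, "ax": -0.31, "ay": -0.3, "az": -0.85, "claw": -1}, {"tx": 0.29, "ty": -0.08, "tz": -0.08, "ax": -0.3, "ay": -0.3, "az": -0.84, "claw": -1}, {"tx": 0.29, "ty": -0.05, "tz": -0.09, "ax": -0.3, "ay": -0.31, "az": -0.85, "claw": -1}, {"tx": 0.3, "ty": -0.02, "tz": -0.1, "ax": -0.31, "ay": -0.3, "az": -0.84, "claw": -1}, {"tx": 0.29, "ty": 0.0, "tz": -0.11, "ax": -0.3, "ay": -0.31, "az": -0.85, "claw": -1}, {"tx": 0.29, "ty": 0.04, "tz": -0.11, "ax": -0.31, "ay": -0.3, "az": -0.84, "claw": -1}, {"tx": 0.28, "ty": 0.06, "tz": -0.12, "ax": -0.3, "ay": -0.31, "az": -0.85, "claw": -1}]
3 [{"tx": 0.44, "ty": 0.0, "tz": 0.52, "ax": -0.0, "ay": 0.0, "az": 0.0, "claw": -1}, {"tx": 0.44, "ty": 0.0, "tz": 0.52, "ax": -0.0, "ay": 0.0, "az": 0.0, "claw": -1}, {"tx": 0.44, "ty": 0.0, "tz": 0.53, "ax": -0.0, "ay": 0.0, "az": 0.0, "claw": -1}]
2 [{"tx": 0.0, "ty": 0.0, "tz": 0.75, "ax": -0.0, "ay": 0.0, "az": 0.0, "claw": -1}, {"tx": 0.01, "ty": 0.0, "tz": 0.75, "ax": -0.0, "ay": 0.0, "az": 0.0, "claw": -1}]
```

Emit:
move_arm(
  increments=[
    {"claw":-1,"tx":0.09,"ty":-0.29,"tz":0.07,"ax":-0.31,"ay":-0.31,"az":-0.84},
    {"claw":-1,"tx":0.12,"ty":-0.28,"tz":0.06,"ax":-0.31,"ay":-0.31,"az":-0.84},
    {"claw":-1,"tx":0.15,"ty":-0.27,"tz":0.04,"ax":-0.31,"ay":-0.31,"az":-0.84},
    {"claw":-1,"tx":0.17,"ty":-0.26,"tz":0.03,"ax":-0.31,"ay":-0.31,"az":-0.84},
    {"claw":-1,"tx":0.19,"ty":-0.25,"tz":0.02,"ax":-0.31,"ay":-0.3,"az":-0.84},
    {"claw":-1,"tx":0.22,"ty":-0.23,"tz":0,"ax":-0.31,"ay":-0.3,"az":-0.85},
    {"claw":-1,"tx":0.24,"ty":-0.21,"tz":-0.01,"ax":-0.31,"ay":-0.3,"az":-0.85},
    {"claw":-1,"tx":0.25,"ty":-0.18,"tz":-0.03,"ax":-0.31,"ay":-0.31,"az":-0.84},
    {"claw":-1,"tx":0.27,"ty":-0.16,"tz":-0.04,"ax":-0.31,"ay":-0.3,"az":-0.85},
  ],
)

```text
time: 14.78
tcp_pos: [0.544, 0.3542, 0.4177]
ee_rot: [2.704, 0.895, -0.442]
wrist_force: [0.5, -0.1, 0.7]
finger_gap: 0.006
gripper_force: 0.0
```

Emit:
move_arm(
  increments=[
    {"claw":-1,"tx":0.28,"ty":-0.14,"tz":-0.05,"ax":-0.31,"ay":-0.31,"az":-0.84},
    {"claw":-1,"tx":0.29,"ty":-0.11,"tz":-0.07,"ax":-0.31,"ay":-0.3,"az":-0.85},
    {"claw":-1,"tx":0.29,"ty":-0.08,"tz":-0.08,"ax":-0.3,"ay":-0.3,"az":-0.84},
    {"claw":-1,"tx":0.29,"ty":-0.05,"tz":-0.09,"ax":-0.3,"ay":-0.31,"az":-0.85},
    {"claw":-1,"tx":0.3,"ty":-0.02,"tz":-0.1,"ax":-0.31,"ay":-0.3,"az":-0.84},
    {"claw":-1,"tx":0.29,"ty":0,"tz":-0.11,"ax":-0.3,"ay":-0.31,"az":-0.85},
    {"claw":-1,"tx":0.29,"ty":0.04,"tz":-0.11,"ax":-0.31,"ay":-0.3,"az":-0.84},
    {"claw":-1,"tx":0.28,"ty":0.06,"tz":-0.12,"ax":-0.3,"ay":-0.31,"az":-0.85},
    {"claw":-1,"tx":0,"ty":0,"tz":0,"ax":0,"ay":0,"az":0},
  ],
)

```text
time: 15.9
tcp_pos: [0.5992, 0.463, 0.3873]
ee_rot: [1.984, 1.678, -0.725]
wrist_force: [0.2, 0.4, 0.1]
finger_gap: 0.009
gripper_force: 0.0
```

Run:
```python
from h import *
where(); Q=tilt(40); print(np.degrees((tool()[1].inv()*Q).as_rotvec()), r.sense()['joint_positions'].round(2))
b=plan(tcp_for(S(-.050-.064,0,.058+.077),Q),Q,claw=-1)
c=plan(tcp_for(S(-.050-.016,0,.058+.019),Q),Q,start=b,claw=-1)
```

```text
t 15.9 san xy -0.2426 -0.0004 z 0.3873 F san -0.41 0.08 0.09 gap 0.009 0.0
[-0.09562564  0.05451905  0.09048578] [-0.97  1.08  0.6   0.84 -0.    1.8  -0.69]
3 [{"tx": 0.42, "ty": 0.0, "tz": 0.51, "ax": -0.01, "ay": 0.0, "az": 0.01, "claw": -1}, {"tx": 0.43, "ty": 0.0, "tz": 0.51, "ax": -0.0, "ay": 0.0, "az": 0.0, "claw": -1}, {"tx": 0.42, "ty": 0.01, "tz": 0.52, "ax": -0.01, "ay": 0.01, "az": 0.01, "claw": -1}]
2 [{"tx": 0.01, "ty": -0.0, "tz": 0.75, "ax": 0.0, "ay": -0.0, "az": -0.0, "claw": -1}, {"tx": 0.0, "ty": -0.0, "tz": 0.75, "ax": 0.0, "ay": -0.0, "az": -0.0, "claw": -1}]
```

Emit:
move_arm(
  increments=[
    {"claw":-1,"tx":0.42,"ty":0,"tz":0.51,"ax":-0.01,"ay":0,"az":0.01},
    {"claw":-1,"tx":0.43,"ty":0,"tz":0.51,"ax":0,"ay":0,"az":0},
    {"claw":-1,"tx":0.42,"ty":0.01,"tz":0.52,"ax":-0.01,"ay":0.01,"az":0.01},
    {"claw":-1,"tx":0,"ty":0,"tz":0,"ax":0,"ay":0,"az":0},
  ],
)

```text
time: 16.4
tcp_pos: [0.5985, 0.4606, 0.2871]
ee_rot: [1.985, 1.674, -0.727]
wrist_force: [0.1, 0.1, 0.6]
finger_gap: 0.004
gripper_force: 0.0
```

Run:
```python
from h import *
where(); Q=tilt(40); print(np.degrees((tool()[1].inv()*Q).as_rotvec()), r.sense()['joint_positions'].round(2))
c=plan(tcp_for(S(-.050-.0064,0,.058+.010),Q),Q,claw=-1,n=4)
```

```text
t 16.4 san xy -0.2402 -0.0007 z 0.2871 F san -0.16 0.09 0.59 gap 0.004 0.0
[-0.15788342  0.14539556 -0.06857992] [-0.98  1.16  0.58  0.93 -0.03  1.64 -0.74]
4 [{"tx": 0.0, "ty": 0.0, "tz": 0.43, "ax": -0.01, "ay": 0.01, "az": -0.0, "claw": -1}, {"tx": 0.0, "ty": 0.01, "tz": 0.44, "ax": -0.01, "ay": 0.0, "az": -0.0, "claw": -1}, {"tx": 0.0, "ty": 0.0, "tz": 0.43, "ax": -0.0, "ay": 0.01, "az": -0.01, "claw": -1}, {"tx": 0.0, "ty": 0.01, "tz": 0.44, "ax": -0.01, "ay": 0.0, "az": -0.0, "claw": -1}]
```

Emit:
move_arm(
  increments=[
    {"claw":-1,"tx":0,"ty":0,"tz":0.43,"ax":-0.01,"ay":0.01,"az":0},
    {"claw":-1,"tx":0,"ty":0.01,"tz":0.44,"ax":-0.01,"ay":0,"az":0},
    {"claw":-1,"tx":0,"ty":0,"tz":0.43,"ax":0,"ay":0.01,"az":-0.01},
    {"claw":-1,"tx":0,"ty":0.01,"tz":0.34,"ax":-0.01,"ay":0,"az":0},
    {"claw":-1,"tx":0,"ty":0,"tz":0,"ax":0,"ay":0,"az":0},
  ],
)

```text
time: 17.02
tcp_pos: [0.5918, 0.409, 0.2282]
ee_rot: [1.985, 1.676, -0.715]
wrist_force: [0.0, 0.4, 0.0]
finger_gap: 0.008
gripper_force: 0.0
```

```bash
cat >> h.py <<'E'
def tip():
    p,Q=tool(); t=p+.199*Q.as_matrix()[:,2]; q=t[:2]-C; print('tip san',(q@xs).round(4),(q@ys).round(4),t[2].round(4))
E
python3 - <<'E'
from h import *
where();tip(); print(r.sense()['joint_positions'].round(2))
Q=tilt(40); c=plan(tcp_for(S(-.050,0,.058),Q),Q,claw=-1,n=2)
plan(tcp_for(S(-.045,0,.038),Q),Q,start=c,n=8,claw=-1)
E
```

```text
t 17.025 san xy -0.1881 0.0013 z 0.2282 F san -0.39 -0.03 0.03 gap 0.008 0.0
tip san -0.0606 0.0021 0.0754
[-0.98  1.16  0.57  1.14 -0.03  1.43 -0.74]
2 [{"tx": 0.04, "ty": -0.01, "tz": 0.2, "ax": 0.02, "ay": -0.01, "az": -0.01, "claw": -1}, {"tx": 0.03, "ty": -0.02, "tz": 0.2, "ax": 0.02, "ay": -0.02, "az": -0.01, "claw": -1}]
8 [{"tx": 0.02, "ty": 0.0, "tz": 0.05, "ax": -0.0, "ay": 0.0, "az": 0.0, "claw": -1}, {"tx": 0.02, "ty": 0.0, "tz": 0.05, "ax": -0.0, "ay": 0.0, "az": 0.0, "claw": -1}, {"tx": 0.02, "ty": 0.0, "tz": 0.05, "ax": -0.0, "ay": 0.0, "az": 0.0, "claw": -1}, {"tx": 0.02, "ty": 0.0, "tz": 0.04, "ax": -0.0, "ay": 0.0, "az": 0.0, "claw": -1}, {"tx": 0.03, "ty": 0.0, "tz": 0.05, "ax": -0.0, "ay": 0.0, "az": 0.0, "claw": -1}, {"tx": 0.02, "ty": 0.0, "tz": 0.04, "ax": -0.0, "ay": 0.0, "az": 0.0, "claw": -1}, {"tx": 0.03, "ty": 0.0, "tz": 0.05, "ax": -0.0, "ay": 0.0, "az": 0.0, "claw": -1}, {"tx": 0.02, "ty": 0.0, "tz": 0.04, "ax": -0.0, "ay": 0.0, "az": 0.0, "claw": -1}]
```

Now contact, then press in small rows.

Emit:
move_arm(
  increments=[
    {"claw":-1,"tx":0.04,"ty":-0.01,"tz":0.2,"ax":0.02,"ay":-0.01,"az":-0.01},
    {"claw":-1,"tx":0.03,"ty":-0.02,"tz":0.2,"ax":0.02,"ay":-0.01,"az":-0.01},
    {"claw":-1,"tx":0.02,"ty":0,"tz":0.05,"ax":0,"ay":0,"az":0},
    {"claw":-1,"tx":0.02,"ty":0,"tz":0.05,"ax":0,"ay":0,"az":0},
    {"claw":-1,"tx":0,"ty":0,"tz":0,"ax":0,"ay":0,"az":0},
  ],
)

```text
time: 17.65
tcp_pos: [0.588, 0.3994, 0.2054]
ee_rot: [1.982, 1.681, -0.719]
wrist_force: [-0.5, 2.8, 4.9]
finger_gap: 0.006
gripper_force: 3.1
```

```bash
python3 -c "
from h import *
where();tip()"
```

```text
t 17.65 san xy -0.1781 -0.0008 z 0.2054 F san -2.71 -0.97 4.92 gap 0.006 3.053841475630179
tip san -0.0504 -0.0003 0.0527
```

Emit:
move_arm(
  increments=[
    {"claw":-1,"tx":0.02,"ty":0,"tz":0.05,"ax":0,"ay":0,"az":0},
    {"claw":-1,"tx":0.03,"ty":0,"tz":0.04,"ax":0,"ay":0,"az":0},
    {"claw":-1,"tx":0.02,"ty":0,"tz":0.05,"ax":0,"ay":0,"az":0},
    {"claw":-1,"tx":0.03,"ty":0,"tz":0.04,"ax":0,"ay":0,"az":0},
    {"claw":-1,"tx":0.02,"ty":0,"tz":0.05,"ax":0,"ay":0,"az":0},
    {"claw":-1,"tx":0,"ty":0,"tz":0,"ax":0,"ay":0,"az":0},
  ],
)

```text
time: 18.4
tcp_pos: [0.5875, 0.3968, 0.1937]
ee_rot: [1.982, 1.68, -0.719]
wrist_force: [-0.8, 3.1, 10.8]
finger_gap: 0.004
gripper_force: 5.0
```

```bash
python3 -c "
from h import *
where();tip()"
```

```text
t 18.4 san xy -0.1754 -0.0008 z 0.1937 F san -2.96 -1.32 10.77 gap 0.004 5.037123640067875
tip san -0.0477 -0.0003 0.0411
```

Emit:
move_arm(
  increments=[
    {"claw":-1,"tx":0.02,"ty":0,"tz":0.04,"ax":0,"ay":0,"az":0},
    {"claw":-1,"tx":0.02,"ty":0,"tz":0.04,"ax":0,"ay":0,"az":0},
    {"claw":-1,"tx":0.02,"ty":0,"tz":0.03,"ax":0,"ay":0,"az":0},
    {"claw":-1,"tx":0,"ty":0,"tz":0,"ax":0,"ay":0,"az":0},
    {"claw":-1,"tx":0,"ty":0,"tz":0,"ax":0,"ay":0,"az":0},
  ],
)

```text
time: 19.02
tcp_pos: [0.5874, 0.3962, 0.1897]
ee_rot: [1.981, 1.68, -0.719]
wrist_force: [-2.3, 6.0, 18.2]
finger_gap: 0.006
gripper_force: 9.0
```

```bash
python3 -c "
from h import *
where();tip()"
```

```text
t 19.025 san xy -0.1748 -0.0009 z 0.1897 F san -5.56 -3.25 18.17 gap 0.006 8.97209320217371
tip san -0.0471 -0.0002 0.0371
```

Emit:
move_arm(
  increments=[
    {"claw":-1,"tx":0.02,"ty":0,"tz":0.03,"ax":0,"ay":0,"az":0},
    {"claw":-1,"tx":0,"ty":0,"tz":0,"ax":0,"ay":0,"az":0},
    {"claw":-1,"tx":0,"ty":0,"tz":0,"ax":0,"ay":0,"az":0},
    {"claw":-1,"tx":0,"ty":0,"tz":0,"ax":0,"ay":0,"az":0},
  ],
)

```text
time: 19.52
tcp_pos: [0.5874, 0.3963, 0.1893]
ee_rot: [1.981, 1.679, -0.719]
wrist_force: [-3.6, 7.3, 23.8]
finger_gap: 0.005
gripper_force: 11.9
```

```bash
python3 -c "
from h import *
where();tip()"
```

```text
t 19.525 san xy -0.1749 -0.0009 z 0.1893 F san -6.64 -4.8 23.8 gap 0.005 11.876304047182202
tip san -0.0471 -0.0001 0.0368
```

The pedal is on its stop: force rises to 24 N with no further travel. Release by retracing, then withdraw along the tool.

Emit:
move_arm(
  increments=[
    {"claw":-1,"tx":-0.04,"ty":0,"tz":-0.08,"ax":0,"ay":0,"az":0},
    {"claw":-1,"tx":-0.05,"ty":0,"tz":-0.1,"ax":0,"ay":0,"az":0},
    {"claw":-1,"tx":-0.06,"ty":0,"tz":-0.12,"ax":0,"ay":0,"az":0},
    {"claw":-1,"tx":-0.06,"ty":0,"tz":-0.15,"ax":0,"ay":0,"az":0},
    {"claw":-1,"tx":0,"ty":0,"tz":-0.3,"ax":0,"ay":0,"az":0},
    {"claw":-1,"tx":0,"ty":0,"tz":-0.6,"ax":0,"ay":0,"az":0},
    {"claw":-1,"tx":0,"ty":0,"tz":-0.8,"ax":0,"ay":0,"az":0},
    {"claw":-1,"tx":0,"ty":0,"tz":-0.8,"ax":0,"ay":0,"az":0},
    {"claw":-1,"tx":0,"ty":0,"tz":-0.8,"ax":0,"ay":0,"az":0},
    {"claw":-1,"tx":0,"ty":0,"tz":0,"ax":0,"ay":0,"az":0},
  ],
)

```text
time: 20.78
tcp_pos: [0.6055, 0.5078, 0.3364]
ee_rot: [1.982, 1.685, -0.713]
wrist_force: [0.1, 0.5, -0.0]
finger_gap: -0.001
gripper_force: 0.0
```

Run:
```python
from h import *
where(); tip()
f=grab('wrist','w5');g=grab('top','t5');h=grab('scene','s5')
m=np.zeros((600,800,3),np.uint8)
m[:300,:480]=cv2.resize(f['pixels'],(480,300)); m[300:600,:480]=cv2.resize(h['pixels'],(480,300))
m[:320,480:800]=cv2.resize(g['pixels'][140:260,170:290],(320,320),interpolation=cv2.INTER_CUBIC); m[320:520,480:800]=cv2.resize(g['pixels'],(320,200),interpolation=cv2.INTER_AREA)
cv2.imwrite('pics/m5.png',m)
# bystander shift between before/after top views
a=load('top0')['pixels'];dif=np.abs(a.astype(int)-g['pixels']).sum(2)
for n,(x,y) in dict(pencil=(351,214),blender=(296,262),jar=(304,143),perfume=(456,196),compact=(458,236),teal=(297,208),red=(390,267)).items(): print(n,int((dif[y-20:y+20,x-20:x+20]>120).sum()))
# file on deck from scene/top depth
t=g;d=t['depth'];v,u=np.mgrid[140:260,170:290];F_=foc(t);z=d[v,u];P=np.stack([(u-t['cx'])/F_*z,(v-t['cy'])/F_*z,z],-1)@t['pose'][:3,:3].T+t['pose'][:3,3]
q=P[...,:2]-C;X=q@xs;Y=q@ys;k=(abs(P[...,2]-.136)<.004)&(X>0)&(X<.05);print('file',k.sum(),np.percentile(X[k],[3,97]).round(4),np.percentile(Y[k],[1,99]).round(4))
k=(abs(Y)<.035)&(X>-.14)&(X<-.08)&(P[...,2]<.1);print('pedal slope',np.polyfit(X[k],P[...,2][k],1))
```

```text
t 20.775 san xy -0.2878 -0.0016 z 0.3364 F san -0.5 0.04 -0.04 gap -0.001 0.0
tip san -0.1608 -0.0005 0.1832
pencil 95
blender 8
jar 0
perfume 0
compact 0
teal 0
red 0
file 483 [0.0099 0.0492] [-0.0955  0.1015]
pedal slope [0.33139812 0.07381332]
```

View pics/m5.png

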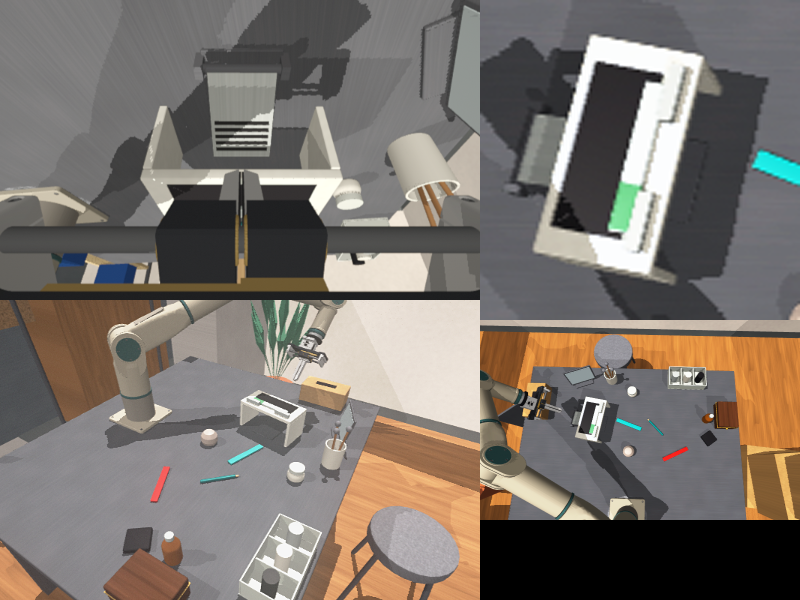

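The pictures show the file still along both stops (top crop (595,150)–(640,230)) and the pedal sprung back up (wrist (240,110)). The bystanders are unmoved; the pixel change near the pencil is where the file used to be. The robot is clear of everything, so I hand in.

```bash
python3 -c "
from h import *
print(r.job_done())"
```

```text
the job is handed in; nothing more can be done
None
```

The glass file is flat, centred and flush against both stops. The pedal was pressed to its stop and has sprung back up, the other loose things stayed where they were, and the job was handed in at about 21 s.

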